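# Open the drying rack and load the kiln board with test tiles

### The job

Fold the draught screen away leaf by leaf: first fold the end leaf (red knob) flat back onto the middle leaf, then fold that pair flat against the first leaf, then swing the folded pack wide open by the blue knob. Then draw every L-shaped test tile out from under the rack's roof and stand it on the pale kiln board, upright on its foot, with the whole length of its foot on the board, tiles side by side and not on top of one another. Leave the screen folded open, and leave the tape roll, pinch pot and stone where they are.

Things in the scene. Friction and masses are not known exactly. Their poses are not given: they have to be found in the camera images.
- rack: Low plywood drying rack, fixed. Origin: on the table under the middle of its roof's front edge; x into the rack (away from robot), y left. Roof x 0 to 160 mm, y -180 to 180 mm, underside 40 and top 52 mm high; side and back walls, open front. Pots on its rear half, top 105 mm high. A folding three-leaf screen stands 85 mm in front of the edge, on a post at y=-186 mm.
- leaf1 (a joint): Angle (rad) of the first screen leaf about the fixed post: 0 = across the rack's front, pointing to the rack's +y; grows counter-clockwise seen from above, the leaf swinging out towards the robot; 1.6 = stop, wide open, pointing away from the rack. Stays where left; friction 0.45 N m.
- leaf2 (a joint): Angle (rad) of the middle leaf relative to the first leaf: 0 = in line, grows counter-clockwise seen from above (towards the robot side), 3.14 = stop, folded back against the first leaf (with room between them for the end leaf). Stays where left; friction 0.14 N m.
- leaf3 (a joint): Angle (rad) of the end leaf relative to the middle leaf: 0 = in line, grows counter-clockwise seen from above (towards the robot side), 3.14 = stop, folded flat against the middle leaf. Stays where left; friction 0.04 N m.
- leaf1_knob (a point): On the axis of the blue upright round knob of the first leaf, at grasp height 68 mm above the table. Knob 16 mm in diameter, standing from the leaf's top edge (45 mm above the table) to 88 mm; it moves with the leaf and spins freely on its own axis. Leaves are 8 mm thick and about 104 mm long.
- leaf1_hinge (a point): On the vertical hinge axis about which the first leaf turns, 68 mm above the table; knob and leaf follow circles about it.
- leaf2_knob (a point): On the axis of the yellow upright round knob of the middle leaf, at grasp height 68 mm above the table. Knob 16 mm in diameter, standing from the leaf's top edge (45 mm above the table) to 88 mm; it moves with the leaf and spins freely on its own axis. Leaves are 8 mm thick and about 104 mm long.
- leaf2_hinge (a point): On the vertical hinge axis about which the middle leaf turns, 68 mm above the table; knob and leaf follow circles about it.
- leaf3_knob (a point): On the axis of the red upright round knob of the end leaf, at grasp height 68 mm above the table. Knob 16 mm in diameter, standing from the leaf's top edge (45 mm above the table) to 88 mm; it moves with the leaf and spins freely on its own axis. Leaves are 8 mm thick and about 104 mm long.
- leaf3_hinge (a point): On the vertical hinge axis about which the end leaf turns, 68 mm above the table; knob and leaf follow circles about it.
- tile1_grip (a point): Centre of the blue glazed upright of an L-shaped clay test tile, 36.5 mm above its underside. Upright 24 mm wide (y), 12 mm thick (x), top 65 mm above underside; foot 40 mm wide, 8 mm thick, from 6 mm to -x to 104 mm to +x of this point. z up. 0.12 kg. Starts on the table, upright in front of the roof's edge, foot under the roof. May be absent.
- tile1_heel (a point): On the centre line of the same tile's foot, 5 mm short of its far end (the end without the upright), 4 mm above the underside.
- tile2_grip (a point): Centre of the green glazed upright of an L-shaped clay test tile, 36.5 mm above its underside. Upright 24 mm wide (y), 12 mm thick (x), top 65 mm above underside; foot 40 mm wide, 8 mm thick, from 6 mm to -x to 104 mm to +x of this point. z up. 0.12 kg. Starts on the table, upright in front of the roof's edge, foot under the roof. May be absent.
- tile2_heel (a point): On the centre line of the same tile's foot, 5 mm short of its far end (the end without the upright), 4 mm above the underside.
- tile3_grip (a point): Centre of the rust red glazed upright of an L-shaped clay test tile, 36.5 mm above its underside. Upright 24 mm wide (y), 12 mm thick (x), top 65 mm above underside; foot 40 mm wide, 8 mm thick, from 6 mm to -x to 104 mm to +x of this point. z up. 0.12 kg. Starts on the table, upright in front of the roof's edge, foot under the roof. May be absent.
- tile3_heel (a point): On the centre line of the same tile's foot, 5 mm short of its far end (the end without the upright), 4 mm above the underside.
- tile4_grip (a point): Centre of the cream glazed upright of an L-shaped clay test tile, 36.5 mm above its underside. Upright 24 mm wide (y), 12 mm thick (x), top 65 mm above underside; foot 40 mm wide, 8 mm thick, from 6 mm to -x to 104 mm to +x of this point. z up. 0.12 kg. Starts on the table, upright in front of the roof's edge, foot under the roof. May be absent.
- tile4_heel (a point): On the centre line of the same tile's foot, 5 mm short of its far end (the end without the upright), 4 mm above the underside.
- tile5_grip (a point): Centre of the dark plum glazed upright of an L-shaped clay test tile, 36.5 mm above its underside. Upright 24 mm wide (y), 12 mm thick (x), top 65 mm above underside; foot 40 mm wide, 8 mm thick, from 6 mm to -x to 104 mm to +x of this point. z up. 0.12 kg. Starts on the table, upright in front of the roof's edge, foot under the roof. May be absent.
- tile5_heel (a point): On the centre line of the same tile's foot, 5 mm short of its far end (the end without the upright), 4 mm above the underside.
- board: Loose pale kiln board, 170 mm (x) by 330 mm (y), 12 mm thick, 0.9 kg; origin at the centre of its underside on the table, z up.
- tape: Loose roll of masking tape lying flat, 90 mm across, 24 mm high; origin at the centre of its underside.
- pinchpot: Small unfired clay pinch pot, 72 mm across the rim, 50 mm high; origin at the centre of its underside.
- stone_c (a point): Centre of a smooth yellowish stone, 68 mm across, 40 mm high.
Not all that is in view belongs to the job. What is shaped like the part that bears tile1_grip but orange is not meant. What is shaped like the part that bears tile5_grip but pink is not meant.

How it is judged:
On the way, in this order (a step that is already met when the one before it is completed fails the run):
1. the end leaf is folded flat onto the middle leaf, the other leaves still across the front (value of joint leaf3 above 2.85 rad and value of joint leaf2 below 0.9 rad and value of joint leaf1 below 0.6 rad), for 0.2 s.
2. the pair is folded flat against the first leaf, which still stands across the front (value of joint leaf2 above 2.85 rad and value of joint leaf3 above 2.75 rad and value of joint leaf1 below 0.8 rad), for 0.2 s.
3. the folded pack is swung wide open (value of joint leaf1 above 1.4 rad and value of joint each of leaf2, leaf3 above 2.75 rad), for 0.2 s.
At the end, for the whole second after the job is handed in: Screen still folded (leaf2, leaf3 over 2.75 rad) and swung open (leaf1 over 1.4 rad). Every tile present stands upright (within 0.08 rad) directly on the kiln board, its upright's centre and heel point within the board's outline; the board lies flat and still (all of step 3 and angle between board's own z axis and vertical below 0.05 rad and linear speed of board below 0.02 m/s and x of tile1_grip in the frame of board between -0.085 and 0.085 m and y of tile1_grip in the frame of board between -0.155 and 0.155 m and x of tile1_heel in the frame of board between -0.085 and 0.085 m and y of tile1_heel in the frame of board between -0.155 and 0.155 m and angle between each of tile1_grip, tile2_grip, tile3_grip, tile4_grip, tile5_grip's own z axis and vertical below 0.08 rad and z of tile1_grip in the frame of board between 0.043 and 0.054 m and x of tile2_grip in the frame of board between -0.085 and 0.085 m and y of tile2_grip in the frame of board between -0.155 and 0.155 m and x of tile2_heel in the frame of board between -0.085 and 0.085 m and y of tile2_heel in the frame of board between -0.155 and 0.155 m and z of tile2_grip in the frame of board between 0.043 and 0.054 m and x of tile3_grip in the frame of board between -0.085 and 0.085 m and y of tile3_grip in the frame of board between -0.155 and 0.155 m and x of tile3_heel in the frame of board between -0.085 and 0.085 m and y of tile3_heel in the frame of board between -0.155 and 0.155 m and z of tile3_grip in the frame of board between 0.043 and 0.054 m and x of tile4_grip in the frame of board between -0.085 and 0.085 m and y of tile4_grip in the frame of board between -0.155 and 0.155 m and x of tile4_heel in the frame of board between -0.085 and 0.085 m and y of tile4_heel in the frame of board between -0.155 and 0.155 m and z of tile4_grip in the frame of board between 0.043 and 0.054 m and x of tile5_grip in the frame of board between -0.085 and 0.085 m and y of tile5_grip in the frame of board between -0.155 and 0.155 m and x of tile5_heel in the frame of board between -0.085 and 0.085 m and y of tile5_heel in the frame of board between -0.155 and 0.155 m and z of tile5_grip in the frame of board between 0.043 and 0.054 m); the robot touches nothing.
It fails at once if the tape roll is pushed more than 40 mm from its place (distance of tape from where it was at the start of the episode above 0.04 m).
It fails at once if the pinch pot is pushed more than 40 mm from its place (distance of pinchpot from where it was at the start of the episode above 0.04 m).
It fails at once if the stone is pushed more than 40 mm from its place (distance of stone_c from where it was at the start of the episode above 0.04 m).
Of tile1, tile2, tile3, tile4, tile5 only 3 to 5 are there at a start; the rules pass over those that are not, and their reading is None.
At some moment in a run one of board may be knocked a few centimetres aside while the robot is not near it.
Once in a run the grip may slacken for a moment while it holds something.
It also fails if it takes over 210 s, if anything falls off the work surface, if the arm or the gripper's body presses on something with over 40 N, if the wrist force passes 120 N, or if a joint passes its speed limit or range.

### The arm

A 7-joint arm with a two-finger parallel gripper is mounted at the origin on the work surface. World frame = base frame: x ahead of the robot, y to its left, z up, the work surface at z = 0. Lengths are in m, angles in rad, forces in N, time in s.
With the tool pointing down it reaches from about 0.35 to 0.9 m from the base axis. Payload 7.2 kg.
Tool frame: the origin (TCP) lies between the finger pads; the fingertips stand 8 mm ahead of it and the grasp point (between the pads) lies 11 mm behind it; z points along the fingers, y is the direction in which the jaws open and shut (so a half turn about z gives the same grasp; the last joint's range is limited). The gripper opens to 85 mm and grips with 20 to 120 N. Pads are 22 mm wide; open, the fingers measure 114 mm over their backs; the gripper's body (76 mm by 85 mm) begins 54 mm behind the grasp point. The pads swing forward as they close: fully open they stand 13 mm farther back than shut.
Start: joints at [-1.401, 0.411, -0.013, 1.596, 0.006, 1.134, -0.082], TCP at [0.147, 0.607, 0.239] pointing down, gripper open.
Joint ranges: [-2.95, 2.95], [-0.29, 1.99], [-1.47, 1.44], [0.14, 2.54], [-1.03, 4.17], [0.13, 1.85], [-2.86, 2.86]. Speed limits (rad/s): [2.39, 2.39, 3.01, 3.01, 3.14, 3.14, 3.14].

### API

Orientations are given as a 3x3 rotation matrix whose columns are the frame's x, y, z axes.
In Python, from station import ctrl gives the robot as it stands. The module is installed in compiled form; this text tells all that it offers. Calls block until the motion is done:
- ctrl.move_to(position, orientation): joint-space move of the TCP to a pose.
- ctrl.move_straight(position, frame=None, vel=0.15, f_stop=None): straight line of the TCP; frame=None keeps the orientation; vel is the mean speed in m/s. With f_stop (N) it stops when the force on the tool has changed by that much, and returns True; else False.
- ctrl.set_joints(angles): joint-space move.
- ctrl.move_gripper(opening, f_grip=None): finger opening in m; f_grip is the grip in N (None keeps the last); returns when the fingers have stopped.
- ctrl.hold(seconds).
- ctrl.ik(position, orientation): joint angles nearest the present ones, or None.
- ctrl.sense(): the state.
- ctrl.camera(name): name is "side" or "top" or "wrist"; returns a dict with "color" (420x560x3 uint8, red, green, blue), "range_z" (420x560 float32, m along the optical axis (not along the pixel's ray), 0 where there is no reading), "fx", "fy", "cx", "cy" (pixels), "extrinsics" (4x4, takes a point from world to camera coordinates); the wrist camera has in their place "hand_eye" (4x4, takes a point from camera to tool coordinates, whose origin is the TCP and whose axes are the flange's). Camera axes: x right, y up, looking along -z (the intrinsics and any distortion apply to the point x, -y, -z); pixel columns grow to the right and rows downward; lengths in m; the calibration is good to about 2 mm. A picture is of the moment at which its call begins: read the wrist's pose just before it.
A pose or a line that the arm cannot do raises ctrl.IKError and nothing moves.
- ctrl.job_done(): hands the job in, once; it reports no verdict.
The state is a dict: "clock": time; "joint_pos": joint angles; "qd": joint speeds; "effort": joint torques, N m; "position": TCP position; "tcp_rot": TCP orientation; "ft_force": force on the tool from outside, world axes, zero at the start; "moment": the same for the moment, N m; "width": finger opening in m.
Only numpy, scipy, OpenCV 4.12 (cv2) and the standard library are available. Lean on these libraries where they do the work, as an engineer would, in place of code of your own. Each camera call takes 0.05 s, during which the arm holds its last target. There are 200 camera calls.

## Working session

There is one attempt and no reset: what is moved stays moved. The work goes in short steps, each a Python script; the robot and the scene stay as the last script left them, time stands still between calls to the robot, and variables do not carry over. Pictures are saved under pics/ and viewed, about 12 in all and at most 16, crops included, and the job is handed in when it is done.

```bash
mkdir -p pics; cat > h.py <<'E'
import numpy as np, cv2
from station import ctrl
def cam(n):
    s=ctrl.sense(); d=ctrl.camera(n)
    if n=='wrist':
        T=np.eye(4);T[:3,:3]=s['tcp_rot'];T[:3,3]=s['position'];d['c2w']=T@np.array(d['hand_eye'])
    else: d['c2w']=np.linalg.inv(np.array(d['extrinsics']))
    return d
def cloud(d):
    z=d['range_z'];v,u=np.mgrid[:z.shape[0],:z.shape[1]]
    P=np.stack([(u-d['cx'])/d['fx']*z,-(v-d['cy'])/d['fy']*z,-z,np.ones_like(z)],-1)
    W=(P@d['c2w'].T)[...,:3]; W[z<=0]=np.nan
    return W
def save(d,name,box=None,k=1):
    c=d['color'][...,::-1]
    if box: c=c[box[1]:box[3],box[0]:box[2]]
    cv2.imwrite('pics/'+name,cv2.resize(c,None,fx=k,fy=k,interpolation=cv2.INTER_CUBIC))
E
python3 - <<'E'
from h import *
for n in('top','side'):
    d=cam(n);save(d,n+'0.png',k=1.4);np.savez(n+'0.npz',W=cloud(d),c=d['color'])
    print(n,{k:v for k,v in d.items() if k not in('color','range_z')})
    W=cloud(d);print(W[::70,::80].round(3).tolist())
print(ctrl.sense())
E
```

```text
top {'fx': 429.30854713872117, 'fy': 429.30854713872117, 'cx': 276.87941916205034, 'cy': 208.78096053234705, 'extrinsics': array([[ 0.01567679, -0.99987626, -0.00130566, -0.06640461],
       [ 0.99178731,  0.01538416,  0.12696955, -0.5380315 ],
       [-0.12693375, -0.00328541,  0.99190576, -1.0983263 ],
       [ 0.        ,  0.        ,  0.        ,  1.        ]]), 'c2w': array([[ 0.01567679,  0.99178731, -0.12693375,  0.39523915],
       [-0.99987626,  0.01538416, -0.00328541, -0.06172768],
       [-0.00130566,  0.12696955,  0.99190576,  1.1576631 ],
       [ 0.        ,  0.        ,  0.        ,  1.        ]])}
[[[1.63, 1.289, -0.757], [1.629, 0.9, -0.747], [1.637, 0.519, -0.751], [1.638, 0.136, -0.743], [1.646, -0.245, -0.747], [1.65, -0.626, -0.745], [1.66, -1.01, -0.751]], [[0.928, 0.734, 0.001], [0.931, 0.506, 0.002], [0.934, 0.279, 0.001], [0.938, 0.053, 0.001], [0.94, -0.173, 0.005], [0.946, -0.401, -0.001], [0.945, -0.624, 0.007]], [[0.725, 0.716, -0.003], [0.727, 0.491, 0.001], [0.731, 0.27, -0.002], [0.719, 0.042, 0.053], [0.722, -0.169, 0.054], [0.739, -0.394, 0.008], [0
[... 2224 characters left out ...]
00557714,
        1.13436029, -0.08218253]), 'qd': array([ 0.00106523, -0.00065383,  0.0020078 , -0.00208613,  0.00040651,
        0.00044676, -0.00051518]), 'effort': array([ 2.74906102e-03, -6.01831555e+01,  6.84248954e-01, -3.00091696e+01,
        1.40340082e-02,  6.20365216e-03,  6.56109228e-05]), 'position': array([0.14715252, 0.60697239, 0.2385528 ]), 'tcp_rot': array([[-9.71866265e-01,  2.35533193e-01, -2.77741770e-04],
       [ 2.35533346e-01,  9.71865181e-01, -1.45368109e-03],
       [-7.24625930e-05, -1.47820106e-03, -9.99998905e-01]]), 'ft_force': array([-0.48246109,  1.18165826,  0.02453544]), 'moment': array([-0.01395593, -0.04798135,  0.00812025]), 'width': 0.08561659541610096}
```

View pics/top0.png

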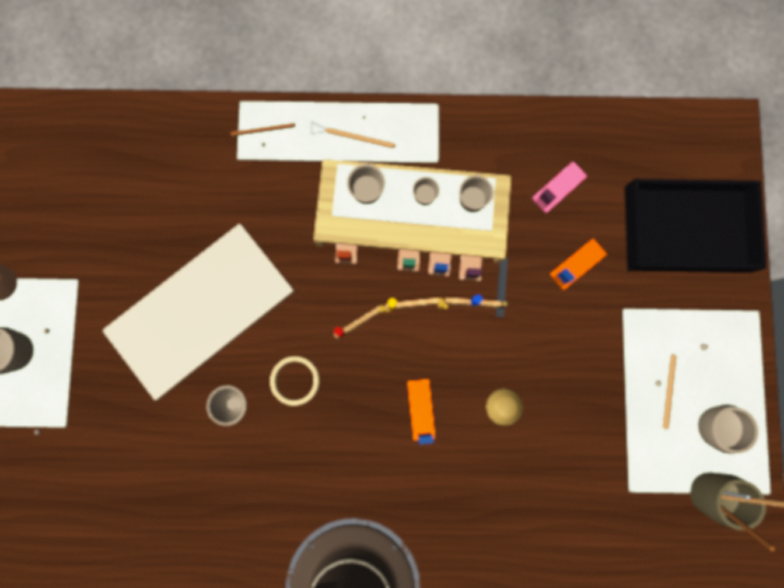

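View pics/side0.png

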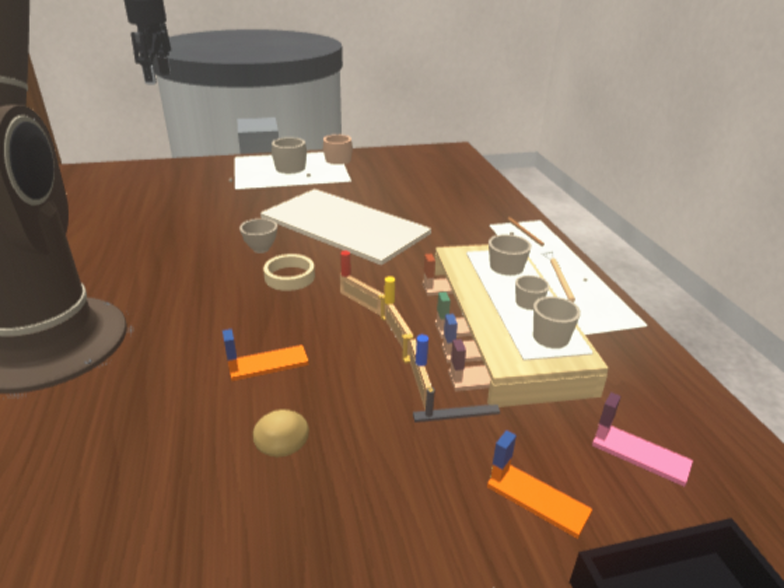

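Top view (×1.4 px): tiles are rust (345,252), green (409,262), blue (440,265) and plum (471,268); there is no cream tile. The lookalikes are orange (421,410) and (578,264) and pink (560,187), which lie outside the rack. The knobs are blue (477,299), yellow (392,303) and red (338,332). Pale board at (198,312), tape (294,381), pot (227,405), stone (504,407).

```bash
python3 - <<'E'
from h import *
S=np.load('side0.npz');T=np.load('top0.npz')
d=cam('top')
save(d,'crop0.png',(220,110,370,260),4)
def rep(n,X,box,hue,zr,smin=120):
    W,c=X['W'],X['c'];h=cv2.cvtColor(c,cv2.COLOR_RGB2HSV)
    m=(W[...,2]>zr[0])&(W[...,2]<zr[1])&(W[...,0]>box[0])&(W[...,0]<box[1])&(W[...,1]>box[2])&(W[...,1]<box[3])&(h[...,1]>smin)
    hh=h[...,0].astype(int); m&=((hh>=hue[0])&(hh<=hue[1])) if hue[0]<=hue[1] else ((hh>=hue[0])|(hh<=hue[1]))
    P=W[m]; 
    if len(P): print(n,len(P),P.mean(0).round(4),P.min(0).round(3),P.max(0).round(3))
    else: print(n,0)
B=(.4,.72,-.3,.25)
for nm,X in(('T',T),('S',S)):
    rep(nm+' blue',X,(.45,.62,-.3,.2),(105,130),(.04,.1)); rep(nm+' red',X,(.45,.6,-.1,.2),(172,4),(.04,.1),180); rep(nm+' yel',X,(.45,.6,-.3,.2),(24,34),(.055,.1),180)
    rep(nm+' tblue',X,(.6,.72,-.3,.25),(100,118),(.02,.08)); rep(nm+' tgreen',X,(.6,.72,-.3,.25),(60,95),(.02,.08),80)
    rep(nm+' tred',X,(.6,.72,-.3,.25),(172,10),(.02,.08),150);rep(nm+' tplum',X,(.6,.72,-.3,.25),(130,172),(.02,.08),40)
W=T['W'];c=T['c']
# rack roof
def rect(m,n):
    m=cv2.morphologyEx(m.astype(np.uint8),cv2.MORPH_OPEN,np.ones((3,3)))
    k,l,st,_=cv2.connectedComponentsWithStats(m);i=1+st[1:,4].argmax();P=W[l==i][:,:2].astype(np.float32)
    r=cv2.minAreaRect(P);print(n,len(P),r,cv2.boxPoints(r).round(3).tolist(),np.nanmedian(W[l==i][:,2]))
rect((abs(W[...,2]-.052)<.012)&(W[...,0]>.6)&(abs(W[...,1])<.4),'rack')
h=cv2.cvtColor(c,cv2.COLOR_RGB2HSV)
rect((h[...,2]>150)&(h[...,1]<70)&(W[...,0]>.35)&(W[...,0]<.75)&(W[...,1]>.05)&(W[...,1]<.45),'board')
for n,b,z in(('tape',(.3,.5,.03,.15),.015),('pot',(.3,.5,.15,.3),.03),('stone',(.3,.5,-.3,-.1),.012)):
    m=(W[...,2]>z)&(W[...,0]>b[0])&(W[...,0]<b[1])&(W[...,1]>b[2])&(W[...,1]<b[3]);rect(m,n)
m=(W[...,2]>.03)&(W[...,2]<.1)&(W[...,0]>.44)&(W[...,0]<.6)&(abs(W[...,1])<.3)
P=W[m];o=P[:,1].argsort();print(P[o][::6].round(3).tolist())
E
```

```text
T blue 74 [ 0.551  -0.1872  0.0749] [ 0.516 -0.224  0.043] [ 0.588 -0.145  0.093]
T red 30 [0.4616 0.0288 0.087 ] [0.455 0.023 0.055] [0.467 0.035 0.094]
T yel 27 [ 0.5135 -0.0659  0.0872] [ 0.508 -0.071  0.065] [ 0.521 -0.061  0.092]
T tblue 0
T tgreen 0
T tred 69 [0.6047 0.0257 0.0597] [0.6   0.014 0.022] [0.612 0.039 0.072]
T tplum 0
S blue 121 [ 0.5238 -0.2221  0.0738] [ 0.518 -0.227  0.051] [ 0.533 -0.208  0.089]
S red 9 [0.4629 0.0303 0.087 ] [0.459 0.028 0.086] [0.468 0.034 0.088]
S yel 19 [ 0.5169 -0.0642  0.0874] [ 0.51  -0.068  0.085] [ 0.523 -0.059  0.09 ]
S tblue 0
S tgreen 0
S tred 28 [0.6082 0.0267 0.0646] [0.602 0.015 0.063] [0.616 0.04  0.066]
S tplum 0
rack 6522 ((0.7001768350601196, -0.1015387773513794), (0.360831081867218, 0.16157804429531097), 85.4339599609375) [[0.6050000190734863, -0.2750000059604645], [0.765999972820282, -0.2879999876022339], [0.7950000166893005, 0.07199999690055847], [0.6340000033378601, 0.08500000089406967]] 0.054032941850404304
board 7579 ((0.50166255235672, 0.30808156728744507), (0.17081603407859802, 0.33567991852760315), 40.15630340576172)
[... 3360 characters left out ...]
, 0.091], [0.516, -0.059, 0.091], [0.513, -0.054, 0.045], [0.508, -0.048, 0.046], [0.502, -0.043, 0.048], [0.51, -0.041, 0.046], [0.51, -0.038, 0.046], [0.508, -0.033, 0.047], [0.5, -0.03, 0.043], [0.494, -0.025, 0.048], [0.494, -0.023, 0.046], [0.5, -0.02, 0.043], [0.488, -0.017, 0.033], [0.487, -0.012, 0.046], [0.487, -0.01, 0.044], [0.483, -0.005, 0.05], [0.479, -0.002, 0.045], [0.477, 0.001, 0.033], [0.476, 0.005, 0.046], [0.481, 0.008, 0.044], [0.479, 0.011, 0.041], [0.471, 0.016, 0.044], [0.471, 0.018, 0.044], [0.459, 0.022, 0.056], [0.47, 0.024, 0.045], [0.465, 0.025, 0.085], [0.467, 0.028, 0.09], [0.467, 0.03, 0.089], [0.457, 0.032, 0.089], [0.46, 0.035, 0.09], [0.457, 0.039, 0.047]]
```

View pics/crop0.png

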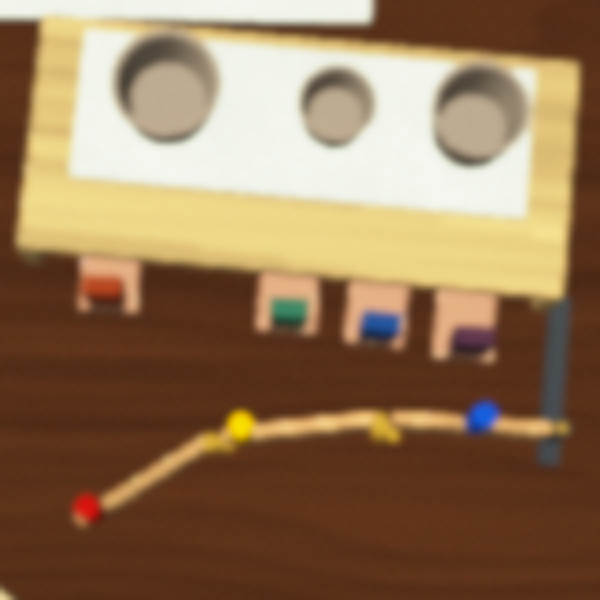

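The crop shows the four tile uprights in front of the roof edge, and the knobs red (87,507), yellow (240,425) and blue (484,416). Brass hinges sit at about (213,441) and (387,432), with the post hinge at (560,428). I'll get the hinge points by ray and check reachability of the arc.

```bash
cat >> h.py <<'E'
def R(a): # tool down, jaws open along world angle a
    c,s=np.cos(a),np.sin(a); return np.array([[-s,c,0],[c,s,0],[0,0,-1.]])
def ray(d,u,v,z):
    r=d['c2w'][:3,:3]@np.array([(u-d['cx'])/d['fx'],-(v-d['cy'])/d['fy'],-1]);o=d['c2w'][:3,3]
    return (o+r*(z-o[2])/r[2])[:2]
def go(x,y,z,a,vel=.15,f=None): return ctrl.move_straight(np.array([x,y,z]),R(a),vel=vel,f_stop=f)
E
python3 - <<'E'
from h import *
d=cam('top')
for n,x,y,z in(('post',560,428,.048),('h2',387,432,.046),('h3',213,441,.046),('red',86,507,.088),('yel',240,425,.088),('blue',484,415,.088),('end',80,518,.045),('rust',104,287,.065),('green',290,310,.065),('blue',380,325,.065),('plum',473,338,.065)):
    print(n,ray(d,220+x/4,110+y/4,z).round(4))
print('stone',ray(d,360,291,.02),'tape',ray(d,210,272,.012),'pot',ray(d,162,289,.05))
for k in range(0,360,30): 
    pass
q=ctrl.ik(np.array([.462,.029,.2]),R(np.radians(-152)));print(q)
q=ctrl.ik(np.array([.462,.029,.2]),R(np.radians(28)));print(q)
q=ctrl.ik(np.array([.50,-.155,.2]),R(np.radians(4)));print(q)
E
```

```text
post [ 0.5191 -0.2744]
h2 [ 0.5149 -0.1622]
h3 [ 0.5073 -0.0491]
red [0.4605 0.0288]
yel [ 0.5134 -0.0663]
blue [ 0.5221 -0.2192]
end [0.456  0.0362]
rust [0.6043 0.0229]
green [ 0.5911 -0.0976]
blue [ 0.5822 -0.1557]
plum [ 0.5746 -0.2156]
stone [ 0.32811576 -0.27801985] tape [0.37079643 0.11604602] pot [0.32696164 0.23062457]
[-1.17663477  0.38285458  1.28672816  2.07206838 -0.43926304  1.00324565
 -2.31625603]
[-0.74705577  0.19396443  0.66933452  2.05542871 -0.14879226  0.93862039
  0.49012588]
[-0.53802773  0.39597951  0.97089579  1.93233119 -0.38486663  1.01217133
  0.6761182 ]
```

```bash
cat >> h.py <<'E'
def arc(hinge,r,p0,p1,a_of,z=.060,step=8,vel=.09,fend=6,nf=3):
    """cage the knob (polar angles in deg about hinge), swing it from p0 to p1, stop on contact near the end"""
    n=int(np.ceil(abs(p1-p0)/step))
    for i,p in enumerate(np.linspace(p0,p1,n+1)[1:]):
        t=np.radians(p); hit=go(hinge[0]+r*np.cos(t),hinge[1]+r*np.sin(t),z,np.radians(a_of(p)),vel,fend if i>=n-nf else 30)
        if hit: print('stop at',p,ctrl.sense()['ft_force'].round(1)); break
    print('end',ctrl.sense()['position'].round(4),ctrl.sense()['ft_force'].round(1),ctrl.sense()['clock'])
def cage(x,y,a,w=.021,z=.060,wopen=.04):
    ctrl.move_gripper(wopen); ctrl.move_to(np.array([x,y,.14]),R(a)); print('down hit',go(x,y,z,a,.12,15)); ctrl.move_gripper(w,20); s=ctrl.sense();print('w',s['width'],s['ft_force'].round(1))
E
python3 - <<'E'
from h import *
h=np.array([.5073,-.0491]);k=np.array([.4617,.0292])
v=k-h;r=np.hypot(*v);p0=np.degrees(np.arctan2(v[1],v[0]));print(r,p0)
cage(*k,np.radians(p0-270))
arc(h,r,p0,274,lambda p:p-270)
d=cam('top');save(d,'leaf3.png',(220,110,370,260),4)
E
```

```text
0.09061042986323371 120.21547259983741
down hit False
w 0.021095226183748705 [-0.4 -0.1 -0.9]
end [ 0.513  -0.1394  0.0599] [-0.8  0.1 -0.6] 9.8833
```

```bash
python3 - <<'E'
from h import *
s=ctrl.sense();p=s['position']
a=np.radians(4)
print(go(p[0]+.006,p[1],.06,a,.05,5),ctrl.sense()['position'],ctrl.sense()['ft_force'])
ctrl.move_gripper(.035);go(p[0],p[1],.20,a,.2)
ctrl.move_to(np.array([.40,-.05,.25]),R(0))
d=cam('top');save(d,'leaf3b.png',(220,110,370,260),4)
print(ctrl.sense()['clock'])
E
```

```text
False [ 0.51849647 -0.13936961  0.05984615] [-0.73700192 -0.24449225 -0.30716981]
12.0333
```

View pics/leaf3b.png

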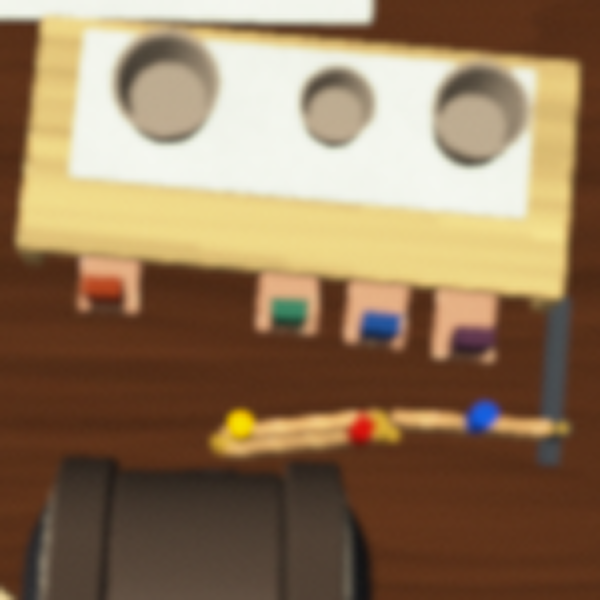

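The end leaf lies flat on the middle leaf: red knob at (362,430), and leaf 2 hasn't moved. Next I fold the pair by the yellow knob.

```bash
python3 - <<'E'
from h import *
h=np.array([.5149,-.1622]);k=np.array([.5145,-.0655])
v=k-h;r=np.hypot(*v);p0=np.degrees(np.arctan2(v[1],v[0]));print(r,p0)
f=lambda p:max(p-270,-155)
cage(*k,np.radians(f(p0)))
arc(h,r,p0,268,f,fend=4,nf=5)
p=ctrl.sense()['position'];ctrl.move_gripper(.035);go(p[0],p[1],.20,np.radians(-3),.2)
ctrl.move_to(np.array([.40,.05,.25]),R(0))
d=cam('top');save(d,'leaf2.png',(220,110,370,260),4)
print(ctrl.sense()['clock'])
E
```

```text
0.09670082729739184 90.2370029068323
down hit False
w 0.020974137005268175 [0.1 0.4 1.9]
stop at 268.0 [-1.1 -0.2  0.7]
end [ 0.5056 -0.2582  0.0587] [-1.1 -0.2  0.7] 22.0667
24.5167
```

View pics/leaf2.png

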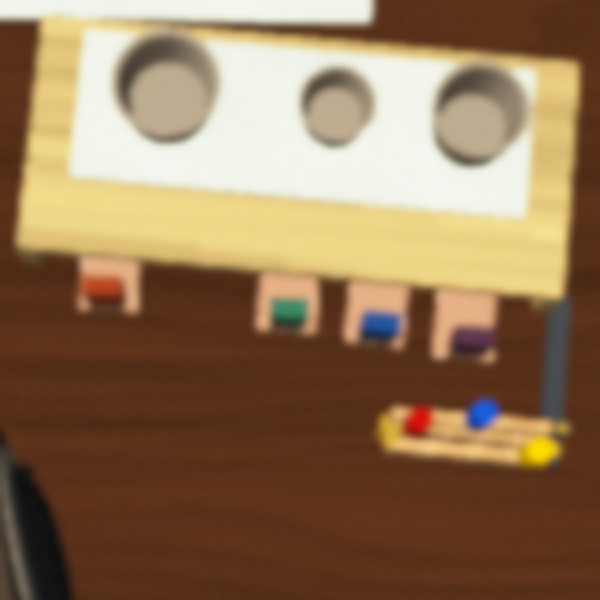

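The pair lies flat against leaf 1: yellow (541,452), red (418,420), blue (484,414). Now I swing the pack open by the blue knob.

```bash
python3 - <<'E'
from h import *
h=np.array([.5195,-.274]);k=np.array([.523,-.2192])
v=k-h;r=np.hypot(*v);p0=np.degrees(np.arctan2(v[1],v[0]));print(r,p0)
f=lambda p:p-90
cage(*k,np.radians(f(p0)),wopen=.034)
arc(h,r,p0,182,f,fend=12,nf=3)
p=ctrl.sense()['position'];ctrl.move_gripper(.034);go(p[0],p[1],.20,np.radians(90),.2)
ctrl.move_to(np.array([.40,.1,.25]),R(0))
d=cam('top');save(d,'leaf1.png',(200,110,390,310),3)
W=cloud(d);c=d['color'];hh=cv2.cvtColor(c,cv2.COLOR_RGB2HSV)
# board
m=((hh[...,2]>150)&(hh[...,1]<70)&(W[...,0]>.3)&(W[...,0]<.75)&(W[...,1]>.05)&(W[...,1]<.5)).astype(np.uint8)
n,l,st,_=cv2.connectedComponentsWithStats(m);i=1+st[1:,4].argmax();print(cv2.minAreaRect(W[l==i][:,:2].astype(np.float32)))
print(ctrl.sense()['clock'])
E
```

```text
0.05491165632176835 86.3455616913117
down hit False
w 0.021245278780516616 [ 1.3 -0.9  0.2]
end [ 0.4652 -0.2729  0.0604] [-0.1  9.5  6.2] 30.5333
((0.4544095993041992, 0.26840105652809143), (0.2943040430545807, 0.33589741587638855), 39.99720001220703)
33.6333
```

View pics/leaf1.png

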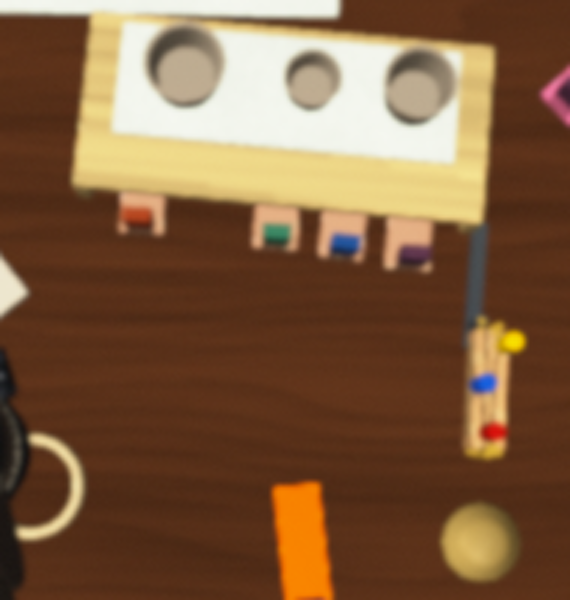

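The screen is folded and open. Leaf 1 points away from the rack at about 1.58 rad, with blue at (484,384). Next I locate the tile tops precisely and re-measure the board.

```bash
cat >> h.py <<'E'
def board(img=None):
    d=img or cam('top');W=cloud(d);hh=cv2.cvtColor(d['color'],cv2.COLOR_RGB2HSV)
    m=((hh[...,2]>150)&(hh[...,1]<70)&(W[...,2]>.004)&(W[...,2]<.022)&(W[...,0]>.25)&(W[...,0]<.75)&(W[...,1]>.05)&(W[...,1]<.52)).astype(np.uint8)
    m=cv2.morphologyEx(m,cv2.MORPH_OPEN,np.ones((3,3)))
    n,l,st,_=cv2.connectedComponentsWithStats(m);i=1+st[1:,4].argmax();c,(w,h),a=cv2.minAreaRect(W[l==i][:,:2].astype(np.float32))
    if w>h: w,h,a=h,w,a-90
    print('board',np.round(c,4),round(w,4),round(h,4),round(a,2)); return np.array(c),np.radians(a),(abs(w-.17)<.008 and abs(h-.333)<.01)
E
python3 - <<'E'
from h import *
ctrl.move_to(np.array([.45,-.10,.25]),R(np.radians(85)))
board()
for n in('top','side'):
    W=cloud(cam(n));m=(W[...,2]>.061)&(W[...,2]<.073)&(W[...,0]>.55)&(W[...,0]<.63)&(abs(W[...,1]+.1)<.2)
    k,l,st,_=cv2.connectedComponentsWithStats(m.astype(np.uint8))
    for i in range(1,k):
        if st[i,4]>5: P=W[l==i];print(n,len(P),P.mean(0).round(4),((P.min(0)+P.max(0))/2).round(4),np.ptp(P,0).round(3))
print(ctrl.sense()['clock'])
E
```

```text
board [0.5032 0.3064] 0.1714 0.3306 40.01
top 47 [0.6061 0.0266 0.0662] [0.6059 0.0268 0.066 ] [0.011 0.024 0.009]
top 49 [ 0.5943 -0.0951  0.0665] [ 0.5941 -0.095   0.0658] [0.013 0.024 0.009]
top 26 [ 0.5886 -0.1545  0.067 ] [ 0.5888 -0.1543  0.0676] [0.008 0.024 0.007]
side 38 [0.6081 0.0239 0.0642] [0.609  0.0252 0.0641] [0.014 0.027 0.005]
side 53 [ 0.5951 -0.0972  0.0646] [ 0.5954 -0.096   0.064 ] [0.014 0.026 0.005]
side 55 [ 0.5871 -0.1567  0.0648] [ 0.587  -0.1559  0.0643] [0.014 0.026 0.005]
side 72 [ 0.5786 -0.2171  0.0647] [ 0.5791 -0.2162  0.0641] [0.014 0.024 0.006]
35.45
```

```bash
cat >> h.py <<'E'
YAW=-.0803; XR=np.array([np.cos(YAW),np.sin(YAW)]); C=np.array([.6195,-.095])
T={'rust':(.607,.0255),'green':(.5947,-.0958),'blue':(.5875,-.1555),'plum':(.579,-.2165)}
def draw(n,xr=-.165):
    p=np.array(T[n]);a=np.pi/2+YAW
    ctrl.move_gripper(.05); ctrl.move_to(np.array([*p,.13]),R(a))
    print('hit',go(*p,.030,a,.15,12)); ctrl.move_gripper(.01,50); print('w',round(ctrl.sense()['width'],4))
    go(*p,.033,a,.05); q=p+XR*(xr-(p-C)@XR)
    print('drag hit',go(*q,.033,a,.12,15),ctrl.sense()['position'].round(3))
    q=ctrl.sense()['position'][:2]
    print('w',round(ctrl.sense()['width'],4)); go(*q,.029,a,.05,4); ctrl.move_gripper(.05); go(*q,.12,a,.2)
    ctrl.move_gripper(.04); go(*q,.12,YAW,.2); go(*q,.032,YAW,.15,12); ctrl.move_gripper(.005,60); print('regrip w',round(ctrl.sense()['width'],4),ctrl.sense()['clock'])
    return q
E
python3 - <<'E'
from h import *
q=draw('rust');print(q)
go(*q,.057,YAW,.1);print(ctrl.sense()['width'])
d=cam('side');save(d,'rust.png',(180,90,480,290),2.6);print(ctrl.sense()['clock'])
board()
E
```

```text
hit False
w 0.0232
drag hit False [0.465 0.037 0.033]
w 0.0236
regrip w 0.0113 43.7417
[0.46538645 0.03700929]
0.011648235631427258
44.1917
board [0.5029 0.3061] 0.1715 0.3315 39.96
```

View pics/rust.png

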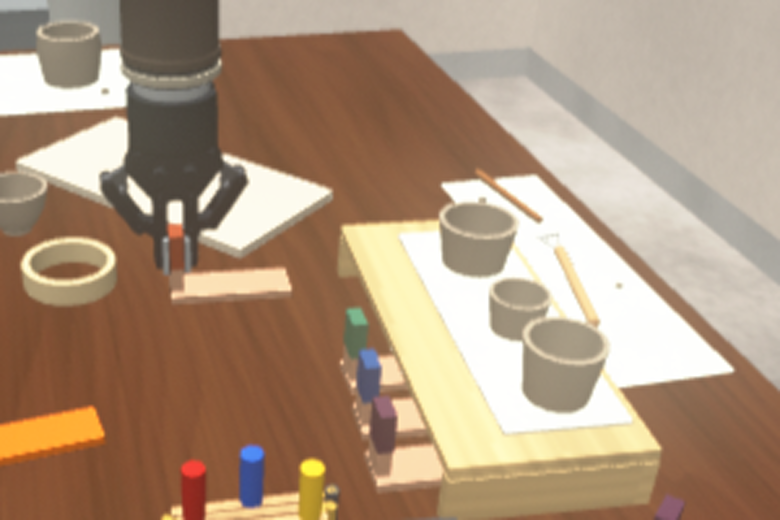

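The rust tile is held level and clear of the rack and tape, so I carry it to the far-left slot.

```bash
cat >> h.py <<'E'
def place(i,c,yaw,zc=.060):
    xb=np.array([np.cos(yaw),np.sin(yaw)]);yb=np.array([-xb[1],xb[0]])
    t=c-.049*xb+(.105-.07*i)*yb
    print('to',t.round(3)); go(*t,zc,yaw,.15); print('w',round(ctrl.sense()['width'],4))
    print('contact',go(*t,.036,yaw,.05,5),ctrl.sense()['position'].round(4),ctrl.sense()['clock'])
    p=ctrl.sense()['position']
    ctrl.move_gripper(.032); go(*t,.13,yaw,.15); print(ctrl.sense()['clock'])
E
python3 - <<'E'
from h import *
place(0,np.array([.503,.3064]),np.radians(40))
q=draw('green');b=board();print(b)
go(*q,.057,YAW,.1);print(ctrl.sense()['width'])
save(cam('top'),'t1.png',(60,100,360,320),2.6);print(ctrl.sense()['clock'])
E
```

```text
to [0.398 0.355]
w 0.0115
contact True [0.3982 0.3553 0.0444] 46.9333
47.9833
hit True
w 0.0231
drag hit False [ 0.456 -0.085  0.033]
w 0.0238
regrip w 0.0111 57.075
board [0.4978 0.3376] 0.1711 0.3329 40.14
(array([0.49780014, 0.33764774]), np.float64(0.7005208891906691), True)
0.011668599646563532
57.575
```

View pics/t1.png

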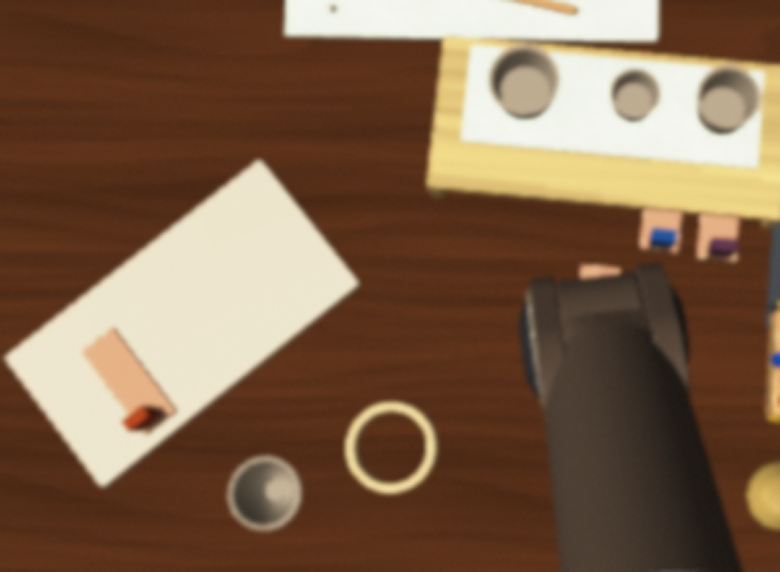

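The board was knocked about 31 mm in y (now at (0.498, 0.338)). Rust still stands on it, nearer the front edge, with its upright at (145,417). I'll measure it in the board frame and lay out the remaining slots around it.

```bash
cat >> h.py <<'E'
def tiles(b,d=None):
    d=d or cam('top');W=cloud(d);c,yaw=b[0],b[1];D=W[...,:2]-c;u=D@[np.cos(yaw),np.sin(yaw)];v=D@[-np.sin(yaw),np.cos(yaw)]
    for n,z0,z1 in(('up',.070,.088),('foot',.0165,.026)):
        m=(W[...,2]>z0)&(W[...,2]<z1)&(abs(u)<.1)&(abs(v)<.18)
        k,l,st,_=cv2.connectedComponentsWithStats(m.astype(np.uint8))
        for i in range(1,k):
            if st[i,4]>15:
                P=np.stack([u,v,W[...,2]],-1)[l==i];a=cv2.minAreaRect(P[:,:2].astype(np.float32))
                print(n,len(P),((P.min(0)+P.max(0))/2).round(4),np.ptp(P,0).round(3),np.round(a[1],3),round(a[2],1),P[:,2].mean().round(4))
E
python3 - <<'E'
from h import *
d=cam('top');b=board(d);tiles(b,d);s=ctrl.sense();print(s['position'],s['width'])
W=cloud(cam('side'));m=(W[...,2]>-.002)&(abs(W[...,0]-.52)<.05)&(abs(W[...,1]+.09)<.02)
P=W[m];print(np.histogram(P[:,2],bins=np.arange(-.002,.05,.004)))
E
```

```text
board [0.4978 0.3378] 0.1712 0.3325 40.07
up 63 [-0.0664  0.0773  0.0761] [0.014 0.026 0.011] [0.026 0.014] 90.0 0.0769
foot 515 [-0.0213  0.0757  0.0212] [0.118 0.044 0.009] [0.118 0.043] 1.3 0.0204
[ 0.45525652 -0.08459518  0.05659384] 0.01156458358136443
(array([380,   0,   0,   0,   0,   1,  28, 100, 356,   0,   0,   0]), array([-0.002,  0.002,  0.006,  0.01 ,  0.014,  0.018,  0.022,  0.026,
        0.03 ,  0.034,  0.038,  0.042,  0.046]))
```

```bash
sed -i 's/(.105-.07\*i)\*yb/i*yb/' h.py
python3 - <<'E'
from h import *
c,y=np.array([.4978,.3377]),np.radians(40.07)
place(.012,c,y)
q=draw('blue');d=cam('top');b=board(d);tiles(b,d)
if b[2]:
    go(*q,.057,YAW,.1);print(ctrl.sense()['width'])
    if np.hypot(*(b[0]-c))<.006: place(-.048,b[0],b[1])
print(ctrl.sense()['clock'])
E
```

```text
to [0.453 0.315]
w 0.0112
contact True [0.4527 0.3153 0.0445] 60.8667
61.9167
hit False
w 0.0234
drag hit False [ 0.451 -0.144  0.033]
w 0.0236
regrip w 0.0117 71.0333
board [0.4979 0.3376] 0.171 0.333 40.15
up 59 [-0.0509  0.0114  0.0765] [0.013 0.025 0.012] [0.025 0.013] 89.3 0.0776
up 63 [-0.0665  0.077   0.0768] [0.014 0.026 0.013] [0.014 0.026] 1.4 0.0773
foot 508 [-0.0015  0.0133  0.021 ] [0.11  0.045 0.009] [0.045 0.11 ] 89.8 0.0203
foot 521 [-0.0167  0.0775  0.0212] [0.111 0.043 0.009] [0.043 0.111] 89.8 0.0203
0.011439313220075858
to [0.491 0.269]
w 0.0109
contact True [0.4916 0.2693 0.0444] 74.7833
75.8333
75.8333
```

```bash
sed -i 's/move_gripper(.05)/move_gripper(.040)/g' h.py
python3 - <<'E'
from h import *
c=np.array([.4979,.3376])
q=draw('plum');d=cam('top');b=board(d);tiles(b,d)
if b[2]:
    go(*q,.057,YAW,.1);print(ctrl.sense()['width'])
    if np.hypot(*(b[0]-c))<.006:
        place(-.108,b[0],b[1])
        ctrl.move_to(np.array([.45,-.10,.3]),R(np.radians(85)))
        d=cam('top');b=board(d);tiles(b,d);save(d,'end.png',(60,100,390,320),2.4);save(cam('side'),'ends.png',k=1.4)
print(ctrl.sense()['clock'])
E
```

```text
hit False
w 0.0233
drag hit False [ 0.446 -0.206  0.033]
w 0.0232
regrip w 0.0111 84.6833
board [0.4979 0.3372] 0.1709 0.3315 40.22
up 58 [-0.0498 -0.0483  0.0762] [0.014 0.025 0.012] [0.025 0.014] 89.4 0.0772
up 61 [-0.05    0.0127  0.077 ] [0.013 0.025 0.014] [0.025 0.013] 89.4 0.0776
up 62 [-0.0654  0.0772  0.0772] [0.014 0.025 0.014] [0.014 0.025] 0.0 0.0771
foot 491 [-0.0014 -0.0502  0.0211] [0.111 0.044 0.009] [0.044 0.111] 90.0 0.0204
foot 510 [-0.0026  0.0121  0.0212] [0.113 0.045 0.009] [0.045 0.113] 88.4 0.0204
foot 526 [-0.0169  0.0768  0.0212] [0.111 0.042 0.009] [0.042 0.111] 89.9 0.0202
0.011678036222347284
to [0.53  0.223]
w 0.0114
contact True [0.5304 0.2231 0.0445] 88.575
89.625
board [0.4983 0.337 ] 0.1709 0.3316 40.06
up 57 [-0.0498 -0.1084  0.0765] [0.014 0.024 0.012] [0.024 0.014] 87.1 0.0773
up 59 [-0.0504 -0.0482  0.0759] [0.013 0.025 0.011] [0.025 0.013] 87.9 0.0772
up 62 [-0.0503  0.0123  0.0762] [0.013 0.024 0.012] [0.024 0.013] 89.9 0.0769
up 63 [-0.0663  0.0783  0.0773] [0.015 0.025 0.013] [0.025 0.014] 87.2 0.0769
foot 468 [-0.0006 -0.1071  0.021 ] [0.112 0.043 0.009] [0.112 0.042] 1.0 0.0204
foot 477 [-0.001  -0.0496  0.0211] [0.111 0.043 0.009] [0.111 0.043] 0.2 0.0204
foot 507 [-0.0016  0.0111  0.0212] [0.11  0.043 0.009] [0.11  0.043] 0.1 0.0203
foot 16 [-0.0511 -0.098   0.0216] [0.014 0.019 0.009] [0.021 0.009] 59.3 0.0207
foot 518 [-0.0158  0.0771  0.0212] [0.114 0.042 0.009] [0.042 0.114] 89.5 0.0203
91.1333
```

View pics/end.png

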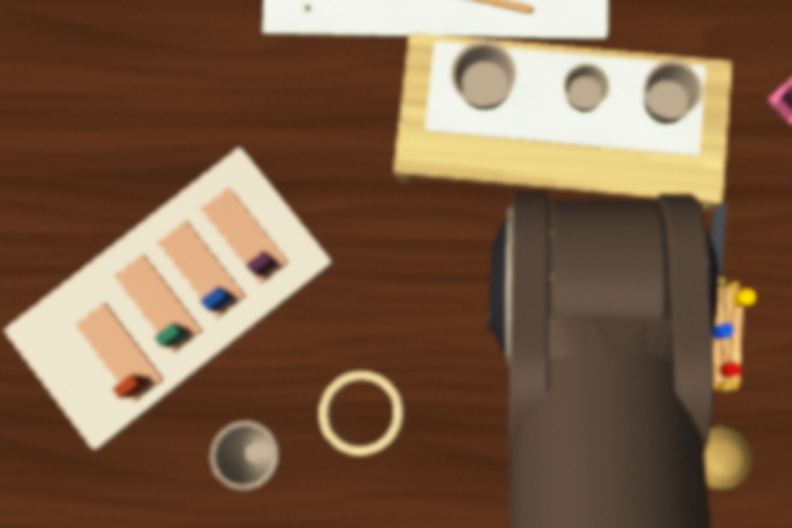

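View pics/ends.png

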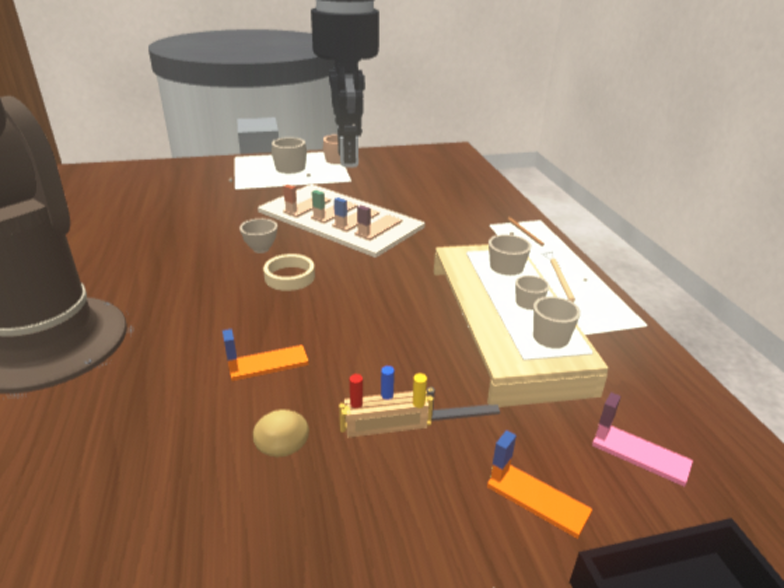

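All four tiles are upright on the board: rust (133,385), green (173,335), blue (217,298), plum (263,264). The side view shows the pack folded and open, and the tape, pot and stone untouched. One numeric check of leaf 1's angle before handing in.

```bash
python3 - <<'E'
from h import *
W=cloud(d:=cam('side'));h=cv2.cvtColor(d['color'],cv2.COLOR_RGB2HSV)
m=(W[...,2]>.05)&(W[...,2]<.1)&(abs(W[...,0]-.46)<.08)&(abs(W[...,1]+.28)<.06)&(h[...,0]>105)&(h[...,0]<130)&(h[...,1]>120)
k=np.median(W[m&(W[...,2]>.08)],0);v=k[:2]-[.5195,-.274];a=np.arctan2(v[1],v[0])-(np.pi/2+YAW);a%=2*np.pi
print(k,a)
if a>1.47: ctrl.job_done();print('done')
E
```

```text
[ 0.46627254 -0.2743676   0.08694679] 1.6580023755229805
the job is handed in; nothing more can be done
done
```

The screen is folded open, all four tiles present (rust, green, blue and plum) stand on the board, and the job is handed in. It took about 91 s on the robot clock; no verdict was given.

**Screen:** I folded the end leaf onto the middle leaf, then the pair onto the first leaf, then swung the pack open by the blue knob. The last reading of leaf 1 from its knob was 1.66 rad. That is a little past the 1.6 stop, and an earlier picture gave about 1.58, so they agree within measuring error. I checked only by eye in the pictures that leaves 2 and 3 are flat; I did not measure their angles.

**Tiles:** There was no cream tile. Each tile was drawn out, regripped front to back, and lowered until it touched the board.
- **Standing:** the last top view shows all four upright, with their tops 77 mm above the table as expected on the board.
- **On the board:** the full length of every foot lies within the board's outline, side by side.

**What went wrong on the way:**
- The board was knocked about 3 cm after the first tile was placed. I measured it again and set the other three tiles to its new position. Rust now sits 16 mm nearer the front edge than planned, at x = -0.066 m (limit -0.085 m).
- Going down onto the green tile, the arm stopped early on a 12 N contact. The grasp and placing that followed were normal.
- I saw no sign of the grip slackening.

The tape roll, pinch pot and stone appear unmoved in the final pictures.

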